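# Change the purification cartridge

### The arm

A 6-joint arm with a two-finger parallel gripper is mounted at the origin on the work surface. World frame = base frame: x ahead of the robot, y to its left, z up, the work surface at z = 0. Lengths are in m, angles in degrees, forces in N, time in s.
With the tool pointing down it reaches from about 0.35 to 0.85 m from the base axis. Payload 8.1 kg.
Tool frame: the origin (TCP) lies between the finger pads; the fingertips stand 25 mm ahead of it and the grasp point (between the pads) lies 6 mm ahead of it; z points along the fingers, y is the direction in which the jaws open and shut (so a half turn about z gives the same grasp; the last joint's range is limited). The gripper opens to 93 mm and grips with 3 to 60 N. Pads are 15 mm wide; open, the fingers measure 128 mm over their backs; the gripper's body (75 mm by 188 mm) begins 65 mm behind the grasp point.
Start: joints at [-71.471, 7.471, 85.268, -0, 87.261, -4.893], TCP at [0.239, -0.551, 0.222] pointing down, gripper open.
Joint ranges: [-169.43, 169.43], [-51.17, 129.36], [1.28, 143.12], [-76.62, 256.62], [0, 156.53], [-152.29, 152.29]. Speed limits (degrees/s): [136.94, 136.94, 159.86, 180, 180, 180].

### API

Orientations are given as a 3x3 rotation matrix whose columns are the frame's x, y, z axes.
In Python, from bench import env, optics gives the robot as it stands.
- The arm moves only by the tool arm_command, never from a script. Its argument "series" is text: rows parted by semicolons, each of 7 numbers parted by spaces: the closure, from 0 (fully open) to 1 (shut), then the shift along the tool's x, y, z in cm, then the turn, a rotation vector about the tool's x, y, z in degrees. A call has 1 to 20 rows; each row is the pose to reach, as a shift and turn from the pose commanded when the call began, along the tool's axes at that moment; what a row does not reach only later rows make up. A row lasts 1/8 s, in which the tool goes at most 62.5 mm and 10.7 degrees, less where a joint would pass 70% of its speed; a pose out of reach is approached as far as the arm can. A call with a gripper value outside its range is refused whole. The fingers move at their own pace and stop on an object; "grip_force" is the grip in N (left out, the last holds). Time passes only in rows, so rows that repeat a pose let the fingers close. It gives the time, the measured TCP pose, the force and the opening at its end, in the units of the state.
- env.sense(): the state, without advancing time (a new reading comes with each control period).
- optics.get_image(name): name is "scene" or "top"; returns a dict with "frame" (480x640x3 uint8, red, green, blue), "vertical_fov" (degrees; the focal length in pixels is half the picture's height over the tangent of half this angle, whatever the lens; pixels are square), "cx", "cy" (the principal point, pixels), "extrinsics" (4x4, takes a point from camera to world coordinates). Camera axes: x right, y down, z forward; pixel columns grow to the right and rows downward; lengths in m; the calibration is good to about 2 mm. A picture is of the moment at which its call begins. There is no depth.
- env.finish_job(): hands the job in, once; it reports no verdict.
The state is a dict: "time_s": time; "joints": joint angles; "joint_vel": joint speeds; "joint_torque": joint torques, N m; "tool_pos": TCP position; "tool_rot": TCP orientation; "ft_force": force on the tool from outside, world axes, zero at the start; "torque": the same for the moment, N m; "grip_width": finger opening in m.
Only numpy, scipy, OpenCV 4.12 (cv2) and the standard library are available. Lean on these libraries where they do the work, as an engineer would, in place of code of your own. Each camera call takes 0.05 s, during which the arm holds its last target. There are 200 camera calls.

### The job

Swap the used cartridge for a fresh one: take the brown-stained cartridge with grey caps out of the cradle of the blue machine and lay it in the empty lane with the orange floor in the sloped bin, lengthwise on the lane's two rails, and take the white cartridge with blue caps from its lane and lay it in the cradle, down in both notches between the two end plates. Put the cartridges down, do not let them drop, and leave the green-capped cartridge, the bottle, the jar and the box of tubes where they are.

Things in the scene. Friction and masses are not known exactly. Their poses are not given: they have to be found in the camera images.
- bin: White bin, fixed, 184 (x) by 320 (y) mm: 3 lanes along x at y = -105, 0, 105 mm, rising 15 degrees towards +x. Origin on the bench under its centre, level; lane floor centres 60 mm up. Lanes 100 mm wide, 180 long; dividers 24 mm, end walls 30 mm over the floor. Two rails per lane (8 mm thick, 20 apart, tops 16 mm over the floor) carry a cartridge, axis 30.5 mm over the floor.
- returns: Orange floor plate (176 by 98 mm, fixed) of the bin's empty lane. Origin in the air over its centre, where the centre of a cartridge lies when it rests centred on this lane's rails: 30.5 mm over the floor, square to it. x along the lane, rising 15 degrees away from the robot; y across it; z square to the floor.
- cradle: Machine's cradle, fixed: navy base 250 (x) by 150 (y) by 30 mm high; two aluminium 45-degree V-notches (12 mm thick, at x = -42 and 42 mm, mouth 50 mm wide); end plates at x = -95 and 95 mm (6 thick, 50 wide, tops 80 mm over the bench). Origin on the bench under its centre, z up. A seated cartridge lies along x, its origin at (0, 0, 75 mm), underside 28 mm over the base.
- spent: Used cartridge, in the cradle at the start: 148 mm long, 34 mm thick: brown round barrel 124 mm long with grey caps (24 mm wide) on both ends, then a grey nozzle 12 mm thick and 12 mm long at each end. Ends alike. 0.12 kg, loose. Origin at its centre, x along its length.
- fresh_blue: Fresh cartridge to be loaded, in one lane of the bin at the start: 148 mm long, 34 mm thick: white round barrel 124 mm long with blue caps (24 mm wide) on both ends, then a blue nozzle 12 mm thick and 12 mm long at each end. Ends alike. 0.12 kg, loose. Origin at its centre, x along its length.
- fresh_green: Another cartridge, in another lane of the bin, to be left there: 148 mm long, 34 mm thick: white round barrel 124 mm long with green caps (24 mm wide) on both ends, then a green nozzle 12 mm thick and 12 mm long at each end. Ends alike. 0.12 kg, loose. Origin at its centre, x along its length.
- amber_bottle: Brown glass bottle, 90 mm wide, 190 mm high, black cap. Bystander. Origin at the centre of its underside.
- amber_jar: Brown glass jar, 70 mm wide, 90 mm high, blue lid. Bystander. Origin at the centre of its underside.
- tube_box: Open cardboard box of glass tubes, 140 by 120 mm, 130 mm high. Bystander. Origin at the centre of its underside.
Mind the look-alikes: they are no part of the job. Leave any pink look-alike of the fresh_blue alone.

How it is judged (in metres and radians):
At the end, for the whole second after the job is handed in: Blue-capped cartridge at rest in both cradle notches (within 24 mm lengthwise, 7 mm sideways and in height, 0.12 rad of its seat); used cartridge at rest on the rails of the orange lane (within 30 mm lengthwise, 12 mm sideways, 9 mm in height, 0.15 rad) (x of fresh_blue in the frame of cradle between -0.024 and 0.024 m and y of fresh_blue in the frame of cradle between -0.007 and 0.007 m and z of fresh_blue in the frame of cradle between 0.068 and 0.083 m and angle between the x axis of fresh_blue and the x axis of cradle, either way round below 0.12 rad and x of spent in the frame of returns between -0.03 and 0.03 m and y of spent in the frame of returns between -0.012 and 0.012 m and z of spent in the frame of returns between -0.009 and 0.009 m and angle between the x axis of spent and the x axis of returns, either way round below 0.15 rad and linear speed of each of fresh_blue, spent below 0.02 m/s); the robot touches nothing.
It fails at once if the green-capped cartridge is moved more than 30 mm (distance of fresh_green from where it was at the start of the episode above 0.03 m).
It fails at once if the bottle, the jar or the box of tubes is moved more than 30 mm (distance of any of amber_bottle, amber_jar, tube_box from where it was at the start of the episode above 0.03 m).
It fails at once if the used cartridge is dropped: it falls free of the fingers faster than 0.8 m/s (over 30 mm) (contact force between the fingers and spent below 0.01 N and linear speed of spent above 0.8 m/s).
It fails at once if the blue-capped cartridge is dropped: it falls free of the fingers faster than 0.8 m/s (over 30 mm) (contact force between the fingers and fresh_blue below 0.01 N and linear speed of fresh_blue above 0.8 m/s).
It also fails if it takes over 58 s, if anything falls off the work surface, if the arm or the gripper's body presses on something with over 40 N, if the wrist force passes 120 N, or if a joint passes its speed limit or range.

## Working session

There is one attempt and no reset: what is moved stays moved. The work goes in short steps, Python scripts to look and compute and a tool call to move; the robot and the scene stay as the last step left them, time stands still between calls to the robot, and variables do not carry over. Pictures are saved under pics/ and viewed, about 8 in all and at most 12, crops included, and the job is handed in when it is done.

Besides the shell and the picture viewer there is one more tool, called after "Call:" in YAML: its name, and indented under it one key for each argument. arm_command: Moves the arm, as the interface text tells. Its arguments: {"type":"object","properties":{"series":{"type":"string"},"grip_force":{"type":"number"}},"required":["series"]}

```bash
mkdir -p pics; python3 - <<'E'
from bench import env, optics
import cv2,numpy as np
for n in("scene","top"):
    d=optics.get_image(n); cv2.imwrite(f"pics/{n}0.png",d["frame"][:,:,::-1])
    print(n,d["vertical_fov"],d["cx"],d["cy"]); print(np.round(d["extrinsics"],4).tolist(), [k for k in d])
print(env.sense())
E
```

```text
scene 47.129347391802455 313.21275257697505 241.92564478333955
[[0.8994, 0.3445, -0.2691, 0.9117], [0.4371, -0.7175, 0.5423, -0.7288], [-0.0063, -0.6054, -0.7959, 1.1439], [0.0, 0.0, 0.0, 1.0]] ['frame', 'vertical_fov', 'cx', 'cy', 'extrinsics']
top 44.54899218475622 323.25612990462355 240.3287012124507
[[0.0035, -0.9899, 0.1417, 0.3395], [-0.9999, -0.0012, 0.0163, -0.0164], [-0.016, -0.1417, -0.9898, 1.6768], [0.0, 0.0, 0.0, 1.0]] ['frame', 'vertical_fov', 'cx', 'cy', 'extrinsics']
{'time_s': 0.1, 'joints': array([-7.14699154e+01,  7.50987727e+00,  8.53215646e+01,  9.29551931e-04,
        8.72612031e+01, -4.89361136e+00]), 'joint_vel': array([ 0.06662534, -0.09881543, -0.13032635,  0.07642194,  0.06199767,
       -0.07407841]), 'joint_torque': array([ 1.52084809e-03, -5.61340821e+01, -4.93095052e+01,  7.70611363e-02,
        2.91983318e-02, -5.56491318e-05]), 'tool_pos': array([ 0.23838004, -0.55007617,  0.2207159 ]), 'tool_rot': array([[ 9.17590649e-01,  3.97526291e-01, -4.98509073e-04],
       [ 3.97526573e-01, -9.17589373e-01,  1.53828227e-03],
       [ 1.54081017e-04, -1.60968403e-03, -9.99998693e-01]]), 'ft_force': array([ 0.24714555, -0.03674417,  0.45627172]), 'torque': array([ 0.02846936, -0.02887525,  0.0686402 ]), 'grip_width': 0.0929034498299234}
```

View pics/scene0.png

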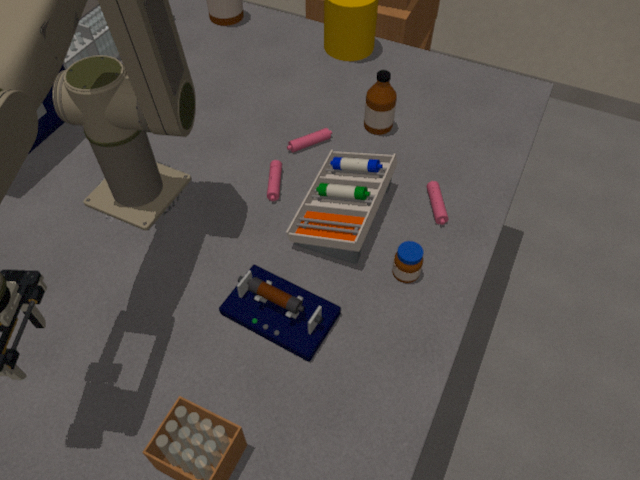

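View pics/top0.png

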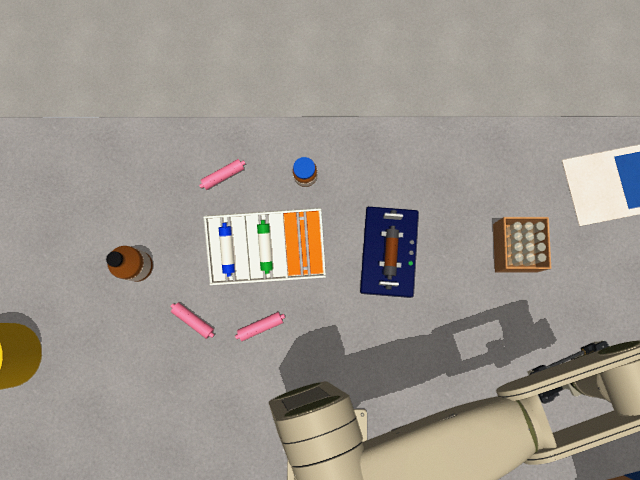

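The scene view shows the cradle at about (280,310) with the brown cartridge at (275,295). The bin is at (345,200), with blue at (357,165), green at (343,191) and the orange lane at (332,226). The top view shows the cradle at (390,251), blue at (227,250), green at (265,246) and orange at (304,243).

Look-alikes in the top view:
- **Fresh cartridge:** blue caps at (227,250) is the one I want. The others are green at (265,246) and three pink ones at (222,174), (193,320) and (261,326).
- **Used cartridge:** brown with grey caps at (390,251) is the one I want. The brown bottle is at (125,262) and the jar with a blue lid at (305,170).

```bash
cat > h.py <<'E'
from bench import env, optics
import cv2,numpy as np
def cam(n):
    d=optics.get_image(n); d["f"]=240/np.tan(np.radians(d["vertical_fov"]/2)); d["hsv"]=cv2.cvtColor(d["frame"],cv2.COLOR_RGB2HSV); return d
def ray(d,p):
    E=d["extrinsics"]; v=E[:3,:3]@np.array([(p[0]-d["cx"])/d["f"],(p[1]-d["cy"])/d["f"],1]); return E[:3,3],v/np.linalg.norm(v)
def plane(d,p,z):
    o,v=ray(d,p); return o+v*(z-o[2])/v[2]
def tri(d1,p1,d2,p2):
    A=[];b=[];rs=[ray(d1,p1),ray(d2,p2)]
    for o,v in rs:
        P=np.eye(3)-np.outer(v,v);A.append(P);b.append(P@o)
    x=np.linalg.lstsq(np.vstack(A),np.hstack(b),rcond=None)[0]
    return x,max(np.linalg.norm((np.eye(3)-np.outer(v,v))@(x-o)) for o,v in rs)
def blobs(d,lo,hi,roi,amin=15):
    m=cv2.inRange(d["hsv"],np.array(lo),np.array(hi)); k=np.zeros_like(m);x0,y0,x1,y1=roi;k[y0:y1,x0:x1]=m[y0:y1,x0:x1]
    c,_=cv2.findContours(k,cv2.RETR_EXTERNAL,cv2.CHAIN_APPROX_NONE)
    return k,sorted([q for q in c if cv2.contourArea(q)>=amin],key=cv2.contourArea,reverse=True)
def cen(c): m=cv2.moments(c); return np.array([m["m10"],m["m01"]])/m["m00"]
E
cat > m.py <<'E'
from h import *
np.set_printoptions(precision=4,suppress=True)
T=cam("top");S=cam("scene")
B=dict(lo=(112,180,60),hi=(128,255,255)); 
for nm,lo,hi,rt,rs in [("blue",(112,180,120),(126,255,255),(205,205,245,285),(320,145,395,180)),("green",(50,150,50),(75,255,255),(245,205,280,285),(310,175,380,205))]:
    P=[]
    bt=sorted(blobs(T,lo,hi,rt)[1][:2],key=lambda c:cen(c)[1]); bs=sorted(blobs(S,lo,hi,rs)[1][:2],key=lambda c:-cen(c)[0])
    print(nm,[(cen(c),cv2.contourArea(c)) for c in bt+bs])
    for a,b in zip(bt,bs): x=tri(T,cen(a),S,cen(b)); P.append(x[0]); print(x)
    if len(P)==2: d=P[0]-P[1];print("centre",(P[0]+P[1])/2,"len",np.linalg.norm(d),"yaw",np.degrees(np.arctan2(d[1],d[0])),"pitch",np.degrees(np.arcsin(d[2]/np.linalg.norm(d))))
def rect(d,lo,hi,roi):
    k,_=blobs(d,lo,hi,roi); p=cv2.findNonZero(k); return cv2.minAreaRect(p),cv2.boxPoints(cv2.minAreaRect(p)),k
r,bx,_=rect(T,(112,150,30),(130,255,140),(350,195,430,305)); print("navy",r)
W=np.array([plane(T,p,.03) for p in bx]);print(W,"centre",W.mean(0),[np.linalg.norm(W[i]-W[i-1]) for i in range(4)],[np.degrees(np.arctan2(*(W[i]-W[i-1])[1::-1])) for i in range(4)])
r,bx,_=rect(T,(5,200,180),(20,255,255),(275,200,330,285)); print("orange",r)
W=np.array([plane(T,p,.06) for p in bx]);print(W,"centre",W.mean(0),[np.linalg.norm(W[i]-W[i-1]) for i in range(4)],[np.degrees(np.arctan2(*(W[i]-W[i-1])[1::-1])) for i in range(4)])
r,bx,k=rect(T,(3,120,40),(18,255,200),(375,220,405,285)); print("brown",r, plane(T,r[0],.085))
W=np.array([plane(T,p,.080) for p in bx]);print([np.linalg.norm(W[i]-W[i-1]) for i in range(4)],[np.degrees(np.arctan2(*(W[i]-W[i-1])[1::-1])) for i in range(4)])
r2,_,k2=rect(S,(3,120,40),(18,255,200),(235,265,310,320)); print(r2,tri(T,r[0],S,r2[0]))
a=cv2.resize(T["frame"][195:305,195:435],None,fx=3.3,fy=3.3,interpolation=cv2.INTER_CUBIC);cv2.imwrite("pics/c1.png",a[:,:,::-1])
E
python3 m.py
```

```text
blue [(array([224.3594, 230.0764]), 96.0), (array([227.8674, 268.9981]), 85.5), (array([371.8225, 163.1126]), 38.5), (array([336.0509, 160.5926]), 36.0)]
(array([0.5897, 0.2767, 0.1133]), np.float64(0.0016512426185088195))
(array([0.4879, 0.2704, 0.0847]), np.float64(3.098458569920527e-05))
centre [0.5388 0.2735 0.099 ] len 0.10585579689334221 yaw 3.5504037325767177 pitch 15.688635504890984
green [(array([262.7866, 227.1464]), 94.5), (array([265.9093, 266.3314]), 84.5), (array([360.7937, 192.756 ]), 132.5), (array([321.6711, 189.0511]), 75.0)]
(array([0.6006, 0.1744, 0.1035]), np.float64(0.0003062424234414486))
(array([0.4952, 0.1666, 0.076 ]), np.float64(0.0012934602490737102))
centre [0.5479 0.1705 0.0897] len 0.10914225464365102 yaw 4.240719414432897 pitch 14.57655277371463
navy ((389.1167297363281, 251.365478515625), (52.437828063964844, 86.77890014648438), 4.085616588592529)
[[ 0.427  -0.0923  0.03  ]
 [ 0.674  -0.1113  0.03  ]
 [ 0.6631 -0.2603  0.03  ]
 [ 0.417  -0.2383  0.03  ]] centre [ 0.5453 -0.1755  0.03  ] [np.float64(0.14632081780314113), np.float64(0.24770520295567952)
[... 551 characters left out ...]
4396)] [np.float64(4.628923768601347), np.float64(-85.96530049812777), np.float64(-175.8487052370626), np.float64(94.0730315634005)]
brown ((390.7854309082031, 251.71905517578125), (11.773862838745117, 28.204055786132812), 3.814074993133545) [ 0.5362 -0.1747  0.085 ]
[np.float64(0.03207442143218727), np.float64(0.07796747940695313), np.float64(0.0322925546449296), np.float64(0.07793035383425347)] [np.float64(86.26926518652918), np.float64(-4.429726525930839), np.float64(-93.80187585165669), np.float64(175.40956845879373)]
((273.10003662109375, 294.300048828125), (33.541019439697266, 13.86362075805664), 26.56505012512207) (array([ 0.5359, -0.1761,  0.0792]), np.float64(0.0012661978532453322))
```

View pics/c1.png

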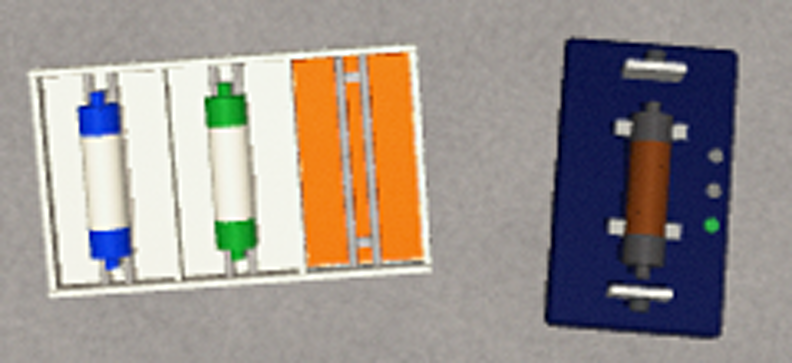

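The crop confirms the choice: blue caps are in the far left lane, green is in the middle, the orange lane is empty, and the brown cartridge with grey caps is in the cradle, shifted about 9 mm towards the robot. After correcting the orange plate for slope and wall occlusion, its length comes out at 170 mm, as expected. That puts returns at (0.5555, 0.0665, 0.0895) with yaw 4.2°. The cradle is at (0.545, -0.175) with yaw -4.2°.

```bash
cat > g.py <<'E'
from h import *
from scipy.spatial.transform import Rotation as Ro
np.set_printoptions(precision=4,suppress=True)
def tool(yaw,pitch):  # tool x along an axis of this yaw, rising by pitch; z into the floor
    L=Ro.from_euler("ZY",[yaw,-pitch],degrees=True).as_matrix(); return L@np.diag([1,-1,-1.])
CR=tool(-4.2,0);BN=tool(4.2,15)
def go(R,g,name="",ref=None):
    s=env.sense(); p,Q=ref if ref else (s["tool_pos"],s["tool_rot"])
    t=np.array(g)-.006*R[:,2]
    print(name,"shift cm",np.round(Q.T@(t-p)*100,2),"turn",np.round(np.degrees(Ro.from_matrix(Q.T@R).as_rotvec()),2))
E
python3 - <<'E'
from g import *
ref=(np.array([.239,-.551,.222]),env.sense()["tool_rot"])
go(CR,(.536,-.175,.17),"hover",ref); go(CR,(.536,-.175,.076),"grasp",ref)
T=cam("top")
bt=sorted(blobs(T,(112,180,120),(126,255,255),(205,205,245,285))[1][:2],key=lambda c:cen(c)[1])
gt=sorted(blobs(T,(50,150,50),(75,255,255),(245,205,280,285))[1][:2],key=lambda c:cen(c)[1])
for b in (gt,bt):
  P=[plane(T,cen(c),z) for c,z in zip(b,(.107,.079))]; d=P[0]-P[1]; print(P,(P[0]+P[1])/2,np.linalg.norm(d),np.degrees(np.arctan2(d[1],d[0])))
E
```

```text
hover shift cm [ 42.2  -22.69   4.63] turn [-0.06  0.01 27.62]
grasp shift cm [ 42.2  -22.68  14.03] turn [-0.06  0.01 27.62]
[array([0.6003, 0.1742, 0.107 ]), array([0.4961, 0.1669, 0.079 ])] [0.5482 0.1706 0.093 ] 0.1080716564645486 3.981849203079967
[array([0.592 , 0.2789, 0.107 ]), array([0.4887, 0.2714, 0.079 ])] [0.5403 0.2752 0.093 ] 0.10728819776289195 4.140390656230336
```

Call:
arm_command:
  series: "0.3 10 -5.5 0 0 0 7; 0.3 20 -11 0 0 0 14; 0.3 30 -16 2 0 0 20; 0.3 42.2 -22.7 4.6 0 0 27.6; 0.3 42.2 -22.7 4.6 0 0 27.6; 0.3 42.2 -22.7 4.6 0 0 27.6; 0.3 42.2 -22.7 4.6 0 0 27.6; 0.3 42.2 -22.7 4.6 0 0 27.6; 0.3 42.2 -22.7 4.6 0 0 27.6; 0.3 42.2 -22.7 4.6 0 0 27.6; 0.3 42.2 -22.7 4.6 0 0 27.6; 0.3 42.2 -22.7 4.6 0 0 27.6; 0.3 42.2 -22.7 4.6 0 0 27.6; 0.3 42.2 -22.7 4.6 0 0 27.6"
  grip_force: 15

```text
time_s: 2.0
tool_pos: [0.5354, -0.1749, 0.1757]
tool_rot: [[0.997, -0.073, 0.0], [-0.073, -0.997, -0.0], [0.0, 0.0, -1.0]]
ft_force: [0.2, 0.0, 0.1]
grip_width: 0.065
```

```bash
python3 - <<'E'
from g import *
go(CR,(.536,-.175,.17),"hover"); go(CR,(.536,-.175,.076),"grasp")
s=env.sense();print(s["time_s"],s["tool_pos"],s["grip_width"],s["joints"])
S=cam("scene")["frame"];T=cam("top")["frame"]
a=np.hstack([cv2.resize(S[220:370,200:360],(640,600)) [:, :400*1],cv2.resize(T[180:330,340:440],(400,600))])
cv2.imwrite("pics/c2.png",a[:,:,::-1])
E
```

```text
hover shift cm [ 0.06  0.01 -0.03] turn [ 0.   -0.01 -0.01]
grasp shift cm [0.06 0.01 9.37] turn [ 0.   -0.01 -0.01]
2.0 [ 0.5354 -0.1749  0.1757] 0.06498363199727418 [-23.3045   3.2587  94.5693  -0.0003  82.1618  70.9059]
```

View pics/c2.png

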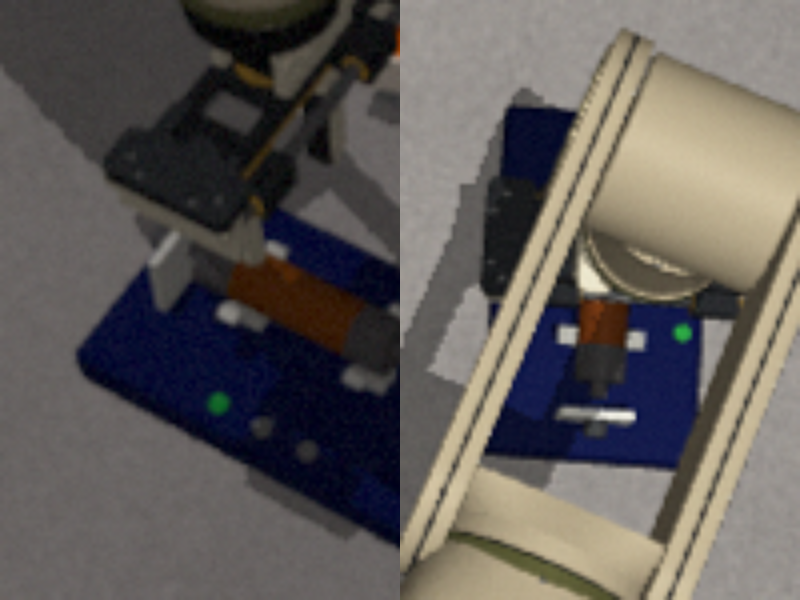

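The crops show the gripper straddling the brown barrel, square to it and between the end plates. I'm descending and gripping.

Call:
arm_command:
  series: "0.3 0 0 3 0 0 0; 0.3 0 0 6 0 0 0; 0.3 0 0 8 0 0 0; 0.3 0 0 9.4 0 0 0; 0.3 0 0 9.4 0 0 0; 0.3 0 0 9.4 0 0 0; 0.9 0 0 9.4 0 0 0; 0.9 0 0 9.4 0 0 0; 0.9 0 0 9.4 0 0 0; 0.9 0 0 9.4 0 0 0; 0.9 0 0 9.4 0 0 0; 0.9 0 0 9.4 0 0 0"
  grip_force: 15

```text
time_s: 3.6
tool_pos: [0.5356, -0.1743, 0.0818]
tool_rot: [[0.997, -0.073, 0.0], [-0.073, -0.997, 0.0], [0.0, -0.0, -1.0]]
ft_force: [0.3, 2.2, 3.2]
grip_width: 0.0321
```

```bash
python3 - <<'E'
from g import *
s=env.sense();print(s["ft_force"])
n=-BN[:,2]; r=np.array([.5555,.0665,.0895])+.001*n
go(CR,(.5356,-.1743,.19),"lift")
go(BN,r+.09*n,"hover"); go(BN,r+.03*n,"low");go(BN,r,"place")
E
```

```text
[0.3261 2.1806 3.1615]
lift shift cm [  0.    -0.   -11.42] turn [-0.02 -0.01  0.03]
hover shift cm [ -2.25 -23.8  -10.14] turn [ 1.08 14.96 -8.33]
low shift cm [ -0.72 -24.02  -4.34] turn [ 1.08 14.96 -8.33]
place shift cm [  0.05 -24.14  -1.44] turn [ 1.08 14.96 -8.33]
```

Call:
arm_command:
  series: "0.9 0 0 -1 0 0 0; 0.9 0 0 -3 0 0 0; 0.9 0 0 -6 0 0 0; 0.9 0 0 -9 0 0 0; 0.9 0 0 -11.5 0 0 0; 0.9 0 -2 -11.5 0.1 1.5 -0.8; 0.9 -0.5 -5 -11.5 0.2 3 -1.7; 0.9 -0.8 -9 -11.5 0.4 6 -3.3; 0.9 -1.2 -13 -11.5 0.6 8 -4.4; 0.9 -1.7 -17 -11 0.8 11 -6; 0.9 -2 -20 -10.7 0.9 13 -7.2; 0.9 -2.2 -22.5 -10.3 1.1 15 -8.3; 0.9 -2.25 -23.8 -10.1 1.1 15 -8.3; 0.9 -2.25 -23.8 -10.1 1.1 15 -8.3; 0.9 -2.25 -23.8 -10.1 1.1 15 -8.3; 0.9 -2.25 -23.8 -10.1 1.1 15 -8.3"

```text
time_s: 5.6
tool_pos: [0.5307, 0.0637, 0.1828]
tool_rot: [[0.963, 0.072, 0.258], [0.069, -0.997, 0.018], [0.259, 0.0, -0.966]]
ft_force: [0.1, -0.9, -0.7]
grip_width: 0.0321
```

```bash
python3 - <<'E'
from g import *
n=-BN[:,2]; r=np.array([.5555,.0665,.0895])+.001*n
go(BN,r+.09*n,"hover"); go(BN,r,"place")
S=cam("scene");T=cam("top")
a=np.hstack([cv2.resize(S["frame"][120:270,270:390],(400,500)),cv2.resize(T["frame"][190:310,195:340],(400,331)+() if 0 else (400,500))])
cv2.imwrite("pics/c3.png",a[:,:,::-1])
E
```

```text
hover shift cm [-0.01 -0.1  -0.04] turn [ 0.03 -0.02 -0.09]
place shift cm [-0.01 -0.11  8.96] turn [ 0.03 -0.02 -0.09]
```

View pics/c3.png

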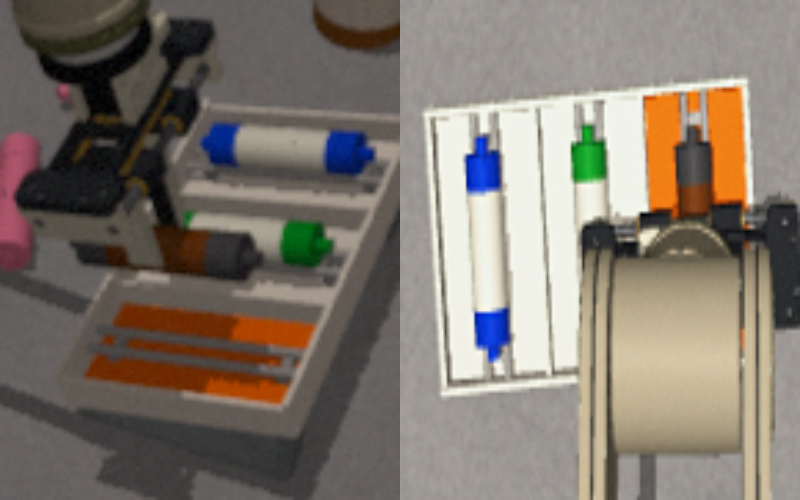

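The brown cartridge is held firmly, parallel to the orange lane's rails and over their middle. I'm lowering it in stages.

Call:
arm_command:
  series: "0.9 0 -0.1 2 0 0 0; 0.9 0 -0.1 4.5 0 0 0; 0.9 0 -0.1 6.5 0 0 0; 0.9 0 -0.1 7.5 0 0 0; 0.9 0 -0.1 8.2 0 0 0; 0.9 0 -0.1 8.6 0 0 0; 0.9 0 -0.1 8.6 0 0 0; 0.9 0 -0.1 8.6 0 0 0"

```text
time_s: 6.7
tool_pos: [0.5529, 0.0671, 0.1002]
tool_rot: [[0.963, 0.073, 0.259], [0.07, -0.997, 0.019], [0.26, -0.0, -0.966]]
ft_force: [-0.1, -0.6, -0.3]
grip_width: 0.0322
```

```bash
python3 - <<'E'
from g import *
n=-BN[:,2]; r=np.array([.5555,.0665,.0895])+.001*n
go(BN,r,"place"); s=env.sense();print(s["ft_force"])
T=cam("top");S=cam("scene")
a=np.hstack([cv2.resize(S["frame"][140:260,270:390],(400,400)),cv2.resize(T["frame"][195:295,265:345],(320,400))])
cv2.imwrite("pics/c4.png",a[:,:,::-1])
E
```

```text
place shift cm [-0.03  0.08  0.4 ] turn [ 0.   -0.08 -0.03]
[-0.0669 -0.63   -0.3033]
```

View pics/c4.png

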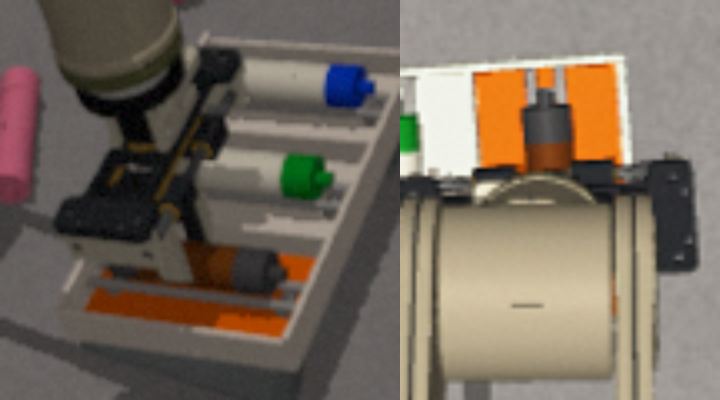

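The cartridge is centred over the rails and just above them, with no contact force yet. I'm lowering the last millimetres.

Call:
arm_command:
  series: "0.9 0 0.1 0.1 0 0 0; 0.9 0 0.1 0.2 0 0 0; 0.9 0 0.1 0.3 0 0 0; 0.9 0 0.1 0.3 0 0 0"

```text
time_s: 7.3
tool_pos: [0.5533, 0.0662, 0.0965]
tool_rot: [[0.963, 0.073, 0.258], [0.07, -0.997, 0.019], [0.259, -0.0, -0.966]]
ft_force: [-0.1, 0.5, -1.1]
grip_width: 0.0319
```

Call:
arm_command:
  series: "0.9 0 0 0.1 0 0 0; 0.9 0 0 0.1 0 0 0; 0.9 0 0 0.2 0 0 0; 0.9 0 0 0.2 0 0 0"

```text
time_s: 7.8
tool_pos: [0.5541, 0.0666, 0.0959]
tool_rot: [[0.963, 0.073, 0.259], [0.07, -0.997, 0.019], [0.26, -0.001, -0.966]]
ft_force: [-10.2, 1.4, 11.4]
grip_width: 0.032
```

Firm contact at the expected height. I'm releasing part-way, so the fingers stay inside the lane, then backing out along the normal.

Call:
arm_command:
  series: "0.9 0 0 -0.1 0 0 0; 0.46 0 0 -0.1 0 0 0; 0.46 0 0 -0.1 0 0 0; 0.46 0 0 -0.1 0 0 0; 0.46 0 0 -1 0 0 0; 0.46 0 0 -2.5 0 0 0; 0.46 0 0 -4.5 0 0 0; 0.46 0 0 -7 0 0 0; 0.46 0 0 -10 0 0 0; 0.46 0 0 -12 0 0 0; 0.46 0 0 -12 0 0 0"

```text
time_s: 9.18
tool_pos: [0.5242, 0.064, 0.2141]
tool_rot: [[0.962, 0.073, 0.264], [0.07, -0.997, 0.019], [0.265, 0.0, -0.964]]
ft_force: [-0.4, 0.0, -0.5]
grip_width: 0.0502
```

```bash
python3 - <<'E'
from g import *
n=-BN[:,2]; b=np.array([.540,.2755,.0895])+.001*n
go(BN,b+.11*n,"high"); go(BN,b+.06*n,"hover"); go(BN,b,"grasp")
T=cam("top");S=cam("scene");print(env.sense()["ft_force"],env.sense()["tool_pos"])
a=np.hstack([cv2.resize(S["frame"][140:260,270:390],(400,400)),cv2.resize(T["frame"][195:295,200:345],(400,276) if 0 else (400,400))])
cv2.imwrite("pics/c5.png",a[:,:,::-1])
E
```

```text
high shift cm [ -0.22 -20.98   1.14] turn [ 0.02 -0.34 -0.02]
hover shift cm [ -0.25 -20.98   6.14] turn [ 0.02 -0.34 -0.02]
grasp shift cm [ -0.28 -20.98  12.14] turn [ 0.02 -0.34 -0.02]
[-0.1611 -0.8265 -0.5911] [0.5229 0.0639 0.2108]
```

View pics/c5.png

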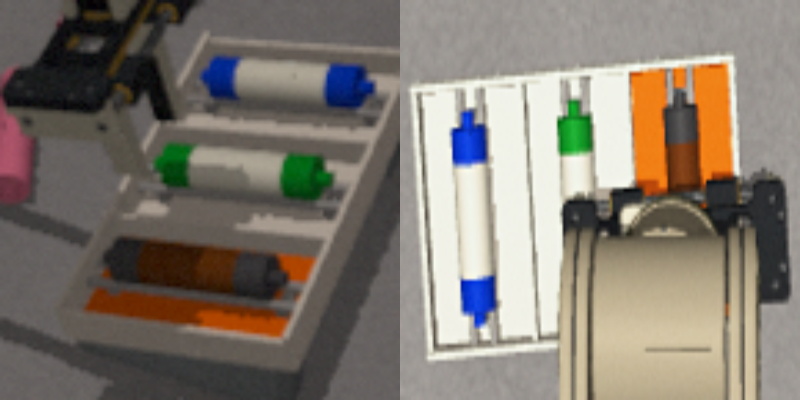

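The brown cartridge lies on the rails of the orange lane, and blue and green are undisturbed. Next I move over the blue one.

Call:
arm_command:
  series: "0.46 0 -4 0.5 0 0 0; 0.46 -0.1 -9 1 0 0 0; 0.46 -0.2 -14 1.1 0 -0.3 0; 0.46 -0.2 -19 1.1 0 -0.3 0; 0.46 -0.2 -21 1.1 0 -0.3 0; 0.46 -0.2 -21 3 0 -0.3 0; 0.46 -0.2 -21 6 0 -0.3 0; 0.46 -0.2 -21 6 0 -0.3 0; 0.46 -0.2 -21 6 0 -0.3 0; 0.46 -0.2 -21 6 0 -0.3 0"

```text
time_s: 10.52
tool_pos: [0.5219, 0.2743, 0.1535]
tool_rot: [[0.964, 0.072, 0.255], [0.07, -0.997, 0.019], [0.256, -0.001, -0.967]]
ft_force: [-0.3, 0.4, 0.8]
grip_width: 0.0503
```

```bash
python3 - <<'E'
from g import *
n=-BN[:,2]; b=np.array([.540,.2755,.0895])+.001*n
go(BN,b+.06*n,"hover"); go(BN,b,"grasp")
T=cam("top");S=cam("scene")
k=sorted(blobs(S,(112,180,100),(126,255,255),(320,145,395,180))[1][:2],key=lambda c:-cen(c)[0]);print([cen(c) for c in k])
# used cartridge: brown + dark grey caps in the orange lane, from top
k,_=blobs(T,(3,100,30),(14,255,170),(275,200,330,285)); r=cv2.minAreaRect(cv2.findNonZero(k)); print("brown",r,plane(T,r[0],.1))
a=np.hstack([cv2.resize(S["frame"][140:260,270:390],(400,400)),cv2.resize(T["frame"][195:295,200:345],(400,400))])
cv2.imwrite("pics/c6.png",a[:,:,::-1])
E
```

```text
hover shift cm [ 0.09  0.01 -0.05] turn [-0.03  0.17 -0.07]
grasp shift cm [0.11 0.01 5.95] turn [-0.03  0.17 -0.07]
[array([371.6317, 163.8508])]
brown ((297.0911560058594, 241.68528747558594), (59.36308670043945, 24.00600242614746), 85.60128784179688) [0.5614 0.0808 0.1   ]
```

View pics/c6.png

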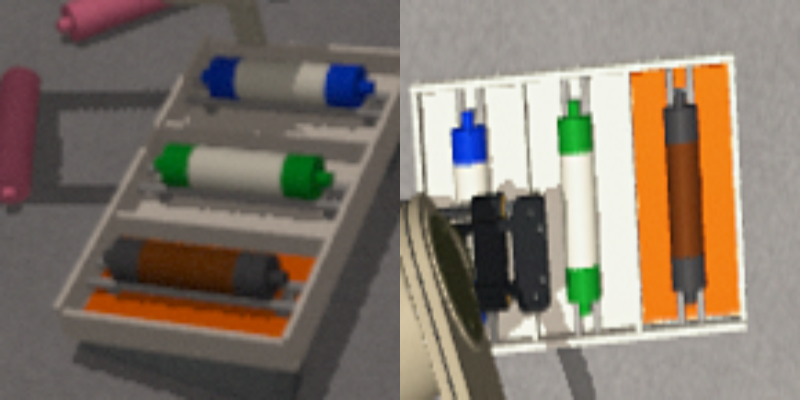

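The brown cartridge is square on its rails, at the same spot along its lane as green. The gripper is over the blue lane. I'm descending on blue.

Call:
arm_command:
  series: "0.46 0.1 0 1.5 0 0.2 0; 0.46 0.1 0 3.5 0 0.2 0; 0.46 0.1 0 5 0 0.2 0; 0.46 0.1 0 5.9 0 0.2 0; 0.46 0.1 0 5.9 0 0.2 0; 0.46 0.1 0 5.9 0 0.2 0"

```text
time_s: 11.38
tool_pos: [0.5375, 0.2758, 0.096]
tool_rot: [[0.963, 0.073, 0.258], [0.07, -0.997, 0.019], [0.258, -0.0, -0.966]]
ft_force: [0.6, 0.5, 0.1]
grip_width: 0.0503
```

Call:
arm_command:
  series: "0.9 0 0 0 0 0 0; 0.9 0 0 0 0 0 0; 0.9 0 0 0 0 0 0; 0.9 0 0 0 0 0 0; 0.9 0 0 0 0 0 0"
  grip_force: 15

```text
time_s: 12.0
tool_pos: [0.5375, 0.2763, 0.0961]
tool_rot: [[0.963, 0.073, 0.258], [0.07, -0.997, 0.02], [0.259, -0.001, -0.966]]
ft_force: [-2.4, 5.3, 4.3]
grip_width: 0.0319
```

```bash
python3 - <<'E'
from g import *
n=-BN[:,2]; b=np.array([.540,.2755,.0895])
print(env.sense()["ft_force"],env.sense()["grip_width"])
go(BN,b+.11*n,"lift")
c=np.array([.545,-.175,.076])
go(tool(0,7),(.548,.06,.205),"mid");go(CR,c+[0,0,.12],"hover");go(CR,c+[0,0,.09],"h2")
E
```

```text
[-2.3766  5.2719  4.2922] 0.03191877193818074
lift shift cm [  0.06   0.08 -10.89] turn [-0.06  0.01 -0.03]
mid shift cm [  2.39  21.63 -11.27] turn [-0.87 -7.99  4.1 ]
hover shift cm [  0.29  45.05 -10.94] turn [ -1.17 -14.96   8.33]
h2 shift cm [-0.48 45.05 -8.04] turn [ -1.17 -14.96   8.33]
```

Call:
arm_command:
  series: "0.9 0 0 -1 0 0 0; 0.9 0 0 -3 0 0 0; 0.9 0 0 -6 0 0 0; 0.9 0 0 -9 0 0 0; 0.9 0 0 -11 0 0 0; 0.9 0.3 3 -11.3 -0.1 -1 0.5; 0.9 0.7 7 -11.5 -0.3 -2.5 1.3; 0.9 1.2 11 -11.5 -0.5 -4 2; 0.9 1.7 15 -11.5 -0.6 -5.5 2.8; 0.9 2.2 19 -11.5 -0.8 -7 3.6; 0.9 2.2 23 -11.5 -0.9 -8.5 4.5; 0.9 2 27 -11.5 -0.9 -10 5.3; 0.9 1.6 31 -11.4 -1 -11.5 6.1; 0.9 1.2 35 -11.3 -1.1 -13 7; 0.9 0.8 39 -11.1 -1.2 -14 7.7; 0.9 0.5 42.5 -11 -1.2 -15 8.3; 0.9 0.3 45.05 -10.9 -1.2 -15 8.3; 0.9 0.3 45.05 -10.9 -1.2 -15 8.3; 0.9 0.3 45.05 -10.9 -1.2 -15 8.3; 0.9 0.3 45.05 -10.9 -1.2 -15 8.3"

```text
time_s: 14.5
tool_pos: [0.5448, -0.1747, 0.2015]
tool_rot: [[0.997, -0.072, -0.002], [-0.072, -0.997, -0.002], [-0.002, 0.002, -1.0]]
ft_force: [0.8, -0.2, -1.2]
grip_width: 0.0315
```

```bash
python3 - <<'E'
from g import *
c=np.array([.545,-.175,.076])
go(CR,c+[0,0,.12],"hover");go(CR,c,"place");s=env.sense();print(s["grip_width"],s["ft_force"])
T=cam("top");S=cam("scene")
# held cartridge: cap centres where visible
for d,roi in((T,(350,180,430,310)),(S,(200,200,350,340))):
    print([(cen(q),cv2.contourArea(q)) for q in blobs(d,(112,180,120),(126,255,255),roi)[1]])
a=np.hstack([cv2.resize(S["frame"][210:360,200:350],(400,400)),cv2.resize(T["frame"][190:310,340:440],(333,400))])
cv2.imwrite("pics/c7.png",a[:,:,::-1])
E
```

```text
hover shift cm [ 0.03  0.03 -0.05] turn [0.11 0.1  0.06]
place shift cm [ 0.05  0.01 11.95] turn [0.11 0.1  0.06]
0.031453914842003564 [ 0.7618 -0.1832 -1.1529]
[(array([394.07  , 262.2667]), 100.0)]
[]
```

View pics/c7.png

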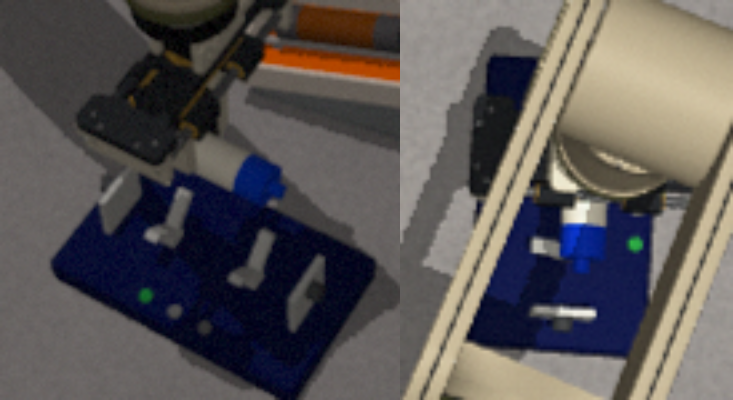

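Blue is held squarely above the cradle, with its near cap at top pixel (394,262) and its far cap lined up between the far notch and end plate in the scene view. I'm checking that cap's position, then lowering.

```bash
python3 - <<'E'
from g import *
T=cam("top");p=plane(T,(394.07,262.27),.205);print(p,"expect",np.array([.545,-.175])-.054*CR[:2,0])
# cradle notch/end-plate bright pixels from the first top picture
I=cv2.imread("pics/top0.png");h=cv2.cvtColor(I,cv2.COLOR_BGR2HSV);k=np.zeros(h.shape[:2],np.uint8);k[200:300,372:408]=cv2.inRange(h,(0,0,140),(180,90,255))[200:300,372:408]
for q in cv2.findContours(k,cv2.RETR_EXTERNAL,cv2.CHAIN_APPROX_NONE)[0]:
    if cv2.contourArea(q)>4:
        c=cen(q);print(c,cv2.contourArea(q),[plane(T,c,z)[:2] for z in (.08,.09)])
E
```

```text
[ 0.4946 -0.1707  0.205 ] expect [ 0.4911 -0.171 ]
[385.8788 297.6545] 82.5 [array([ 0.4113, -0.1603]), array([ 0.4109, -0.1594])]
[388.7826 283.0435] 23.0 [array([ 0.4509, -0.1687]), array([ 0.4502, -0.1677])]
[398.5 264.5] 9.0 [array([ 0.5016, -0.1958]), array([ 0.5006, -0.1947])]
[381.5965 263.4386] 9.5 [array([ 0.5045, -0.1497]), array([ 0.5034, -0.1489])]
[400.5 234.5] 9.0 [array([ 0.5846, -0.2025]), array([ 0.583 , -0.2014])]
[383.3968 233.2222] 10.5 [array([ 0.5881, -0.1556]), array([ 0.5865, -0.1547])]
[393.4575 214.5098] 25.5 [array([ 0.6405, -0.1839]), array([ 0.6386, -0.1829])]
[390.6117 203.4676] 239.5 [array([ 0.6716, -0.1765]), array([ 0.6695, -0.1755])]
```

Call:
arm_command:
  series: "0.9 0 0.1 2 0.1 0.1 0; 0.9 0 0.1 4.5 0.1 0.1 0; 0.9 0 0.1 7 0.1 0.1 0; 0.9 0 0.1 9 0.1 0.1 0; 0.9 0 0.1 10.3 0.1 0.1 0; 0.9 0 0.1 11 0.1 0.1 0; 0.9 0 0.1 11.4 0.1 0.1 0; 0.9 0 0.1 11.6 0.1 0.1 0; 0.9 0 0.1 11.6 0.1 0.1 0; 0.9 0 0.1 11.6 0.1 0.1 0"

```text
time_s: 15.9
tool_pos: [0.5449, -0.1769, 0.086]
tool_rot: [[0.997, -0.073, 0.001], [-0.073, -0.997, -0.001], [0.001, 0.001, -1.0]]
ft_force: [-0.0, 0.6, -1.2]
grip_width: 0.0316
```

Call:
arm_command:
  series: "0.9 0 -0.1 0.1 0 0 0; 0.9 0 -0.1 0.2 0 0 0; 0.9 0 -0.1 0.3 0 0 0; 0.9 0 -0.1 0.4 0 0 0; 0.9 0 -0.1 0.4 0 0 0"

```text
time_s: 16.52
tool_pos: [0.5451, -0.1752, 0.0825]
tool_rot: [[0.997, -0.073, 0.001], [-0.073, -0.997, 0.0], [0.001, -0.001, -1.0]]
ft_force: [-2.9, 4.5, 7.6]
grip_width: 0.0313
```

Contact is at the seat height, with z within about 1 mm. I'm releasing and retreating straight up.

Call:
arm_command:
  series: "0.9 0 -0.05 0 0 0 0; 0.3 0 -0.05 0 0 0 0; 0.3 0 -0.05 0 0 0 0; 0.3 0 -0.05 0 0 0 0; 0.3 0 -0.05 0 0 0 0; 0.3 0 -0.05 -1 0 0 0; 0.3 0 0 -3 0 0 0; 0.3 0 0 -6 0 0 0; 0.3 0 0 -10 0 0 0; 0.3 0 0 -14 0 0 0; 0.3 -4 0 -18 0 0 0; 0.3 -9 0 -20 0 0 0; 0.3 -14 0 -22 0 0 0; 0.3 -18 0 -22 0 0 0; 0.3 -18 0 -22 0 0 0; 0.3 -18 0 -22 0 0 0"

```text
time_s: 18.52
tool_pos: [0.3655, -0.1628, 0.3027]
tool_rot: [[0.997, -0.073, 0.002], [-0.073, -0.997, -0.001], [0.002, 0.001, -1.0]]
ft_force: [0.2, -0.5, -1.2]
grip_width: 0.0651
```

```bash
cat > chk.py <<'E'
from g import *
T=cam("top");S=cam("scene");print(env.sense()["tool_pos"])
def caps(lo,hi,rt,rs):
    bt=sorted(blobs(T,lo,hi,rt)[1][:2],key=lambda c:cen(c)[1]); bs=sorted(blobs(S,lo,hi,rs)[1][:2],key=lambda c:-cen(c)[0])
    print([(cen(c),cv2.contourArea(c)) for c in bt+bs])
    P=[tri(T,cen(a),S,cen(b)) for a,b in zip(bt,bs)]
    if len(P)==2: d=P[0][0]-P[1][0];print(P,"mid",(P[0][0]+P[1][0])/2,"yaw",np.degrees(np.arctan2(d[1],d[0])))
caps((112,200,150),(126,255,255),(375,215,405,290),(230,250,330,330))
a=np.hstack([cv2.resize(S["frame"][130:360,200:400],(400,460)),cv2.resize(T["frame"][190:305,200:430],(400,200),interpolation=cv2.INTER_CUBIC).repeat(1,0) if 0 else cv2.resize(T["frame"][190:305,340:440],(400,460),interpolation=cv2.INTER_CUBIC)])
cv2.imwrite("pics/c8.png",a[:,:,::-1])
E
python3 chk.py
```

```text
[ 0.3657 -0.1626  0.3018]
[(array([392.96  , 228.2222]), 75.0), (array([392.0732, 264.374 ]), 20.5)]
```

View pics/c8.png

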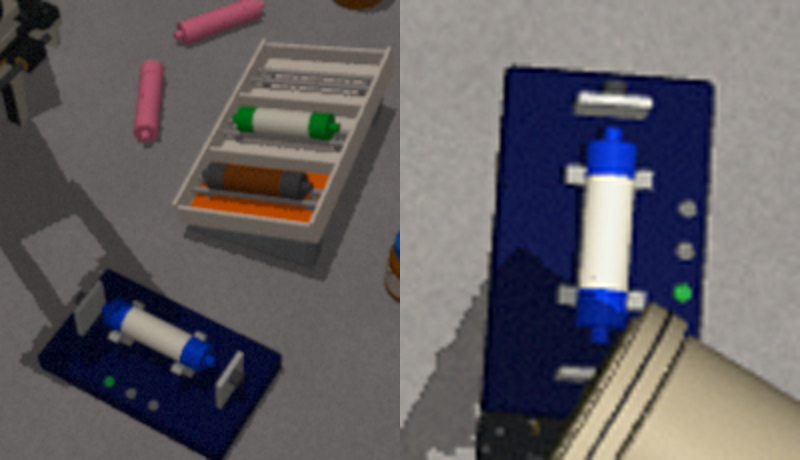

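Blue lies in both notches between the end plates, brown is on the orange lane's rails, and green is in place. One numeric check of both barrels before handing in.

```bash
python3 - <<'E'
from g import *
T=cam("top");S=cam("scene")
def big(d,lo,hi,roi): q=blobs(d,lo,hi,roi)[1][0]; r=cv2.minAreaRect(q); return cen(q),r
for nm,lo,hi,rt,rs,o,F in [("blue barrel",(0,0,110),(180,60,255),(382,226,402,262),(255,275,305,320),np.array([.5449,-.1757,0]),CR),
  ("brown barrel",(2,140,30),(11,255,150),(290,215,320,275),(300,205,352,230),np.array([.5555,.0665,.0895]),BN)]:
    (a,ra),(b,rb)=big(T,lo,hi,rt),big(S,lo,hi,rs); x,e=tri(T,a,S,b); L=F@np.diag([1,-1,-1])
    print(nm,a,ra[1:],b,rb[1:],"x",x,"err",e,"in frame mm",1000*L.T@(x-o))
E
```

```text
blue barrel [391.2124 246.4511] ((30.0, 19.0), 90.0) [277.145  295.7547] ((33.02886199951172, 13.414020538330078), 27.645973205566406) x [ 0.5488 -0.1776  0.0847] err 0.0024473706257296447 in frame mm [ 4.0035 -1.5978 84.7049]Traceback (most recent call last):
  File "<stdin>", line 6, in <module>
  File "<stdin>", line 3, in big
IndexError: list index out of range
```

```bash
python3 - <<'E'
from g import *
T=cam("top");S=cam("scene")
P=[]
for d,rt in((T,(290,205,318,280)),(S,(298,200,362,232))):
    h=d["hsv"]; k,c=blobs(d,(0,120,20),(18,255,165),rt,10)
    print([(cen(q),cv2.contourArea(q),np.round(cv2.minAreaRect(q)[1],1),cv2.minAreaRect(q)[2]) for q in c[:3]])
    P.append(cen(c[0]))
x,e=tri(T,P[0],S,P[1]);L=BN@np.diag([1,-1,-1]);print(x,e,1000*L.T@(x-[.5555,.0665,.0895]))
q=plane(T,(P[0]),.1);print(q)
E
```

```text
[(array([302.8598, 244.4296]), 315.0, array([36.1, 12.6]), 86.05481719970703)]
[(array([325.7444, 219.3301]), 356.0, array([30.5, 14.1]), 7.125016689300537), (array([315.052 , 229.2482]), 70.5, array([41.2,  3.7]), 7.125016689300537)]
[0.5542 0.0649 0.0926] 0.0009102636653237962 [-0.5995 -1.4703  3.4029]
[0.5539 0.0651 0.1   ]
```

```bash
python3 -c "
from bench import env
print(env.sense()['time_s'],env.sense()['ft_force']);print(env.finish_job())"
```

```text
18.825 [-0.53491521 -0.12664046  0.78987374]
the job is handed in; nothing more can be done
None
```

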